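# Load two glass plates under the sprung clips of a twin stage

## Robot

A 6-joint arm with a two-finger parallel gripper is mounted at the origin on a cart in front of the work surface, level with it; the furniture and walls round the work are solid. World frame = base frame: x ahead of the robot, y to its left, z up, the work surface at z = 0. Lengths are in m, angles in rad, forces in N, time in s.
With the tool pointing down it reaches from about 0.325 to 0.9 m from the base axis. Payload 6.1 kg.
Tool frame: the origin (TCP) lies at the very end of the fingers, on their centre line; the grasp point (between the pads) lies 19 mm behind it; z points along the fingers, y is the direction in which the jaws open and shut (so a half turn about z gives the same grasp; the last joint's range is limited). The gripper opens to 85 mm and grips with 20 to 120 N. Pads are 22 mm wide; open, the fingers measure 114 mm over their backs; the gripper's body (76 mm by 85 mm) begins 54 mm behind the grasp point. The pads swing forward as they close: fully open they stand 13 mm farther back than shut.
Start: joints at [1.059, 0.22, 1.526, -0, 1.395, -0.126], TCP at [0.235, 0.579, 0.197] pointing down, gripper open.
Joint ranges: [-2.98, 2.98], [-0.91, 2.08], [0.09, 2.57], [-1.24, 4.39], [0.2, 2.65], [-2.68, 2.68]. Speed limits (rad/s): [2.57, 2.57, 3.01, 3.14, 3.14, 3.14].

## Interface

Orientations are given as a unit quaternion [x, y, z, w].
In Python, from rig import manip gives the robot as it stands.
- The arm moves only by the shell command python3 -m creep 'ROWS' [OPENING]. ROWS is JSON, a list of rows, each an object of numbers: "x", "y", "z": the shift along the tool's x, y, z in mm; "yaw": the turn about the tool's z in rad. In form: [{"x": .., "y": .., "z": .., "yaw": ..}, ...]. A call has 1 to 12 rows; each row shifts and turns the pose as measured when the row begins, along the tool's axes as they then stand; what a row does not reach is not made up. A row lasts 1/10 s, in which the tool goes at most 50 mm and 8.59 degrees, less where a joint would pass 70% of its speed; a pose out of reach is approached as far as the arm can. A call with a gripper value outside its range is refused whole. OPENING is the gripper's target within -1 to 1 (shut at 1, half-way at 0, fully open at -1), set as the call begins (- or left out, the last holds). The fingers move at their own pace and stop on an object; the grip force is fixed at half the most. Time passes only in rows, so rows that do not move let the fingers close. It gives the time, the measured TCP pose, the force and the opening at its end, in the units of the state.
- manip.read_state(): the state, without advancing time (a new reading comes with each control period).
- manip.get_image(name): name is "side" or "top" or "wrist"; returns (picture, depth): 400x640x3 uint8, blue, green, red; 400x640 float32, m along the optical axis (not along the pixel's ray), 0 where there is no reading.
- manip.camera_model(name): a dict with "fovy" (degrees; the focal length in pixels is half the picture's height over the tangent of half this angle, whatever the lens; pixels are square), "cx", "cy" (the principal point, pixels), "k1" (the pictures are not rectified: a ray, as slopes to the right and down, at radius r is drawn at 1 + k1 r^2 times it, then the intrinsics apply), "R" (3x3) and "t" (3): a world point X has camera coordinates R X + t; the wrist camera has in their place "T_tool_cam" (4x4, takes a point from camera to tool coordinates, whose origin is the TCP and whose axes are the flange's). Camera axes: x right, y down, z forward; pixel columns grow to the right and rows downward; lengths in m; the calibration is good to about 2 mm. A picture is of the moment at which its call begins: read the wrist's pose just before it. camera_model takes no time and is no camera call.
- manip.close_job(): hands the job in, once; it reports no verdict.
The state is a dict: "clock": time; "joint_positions": joint angles; "qvel": joint speeds; "tau": joint torques, N m; "ee_pos": TCP position; "ee_rot": TCP orientation; "force": force on the tool from outside, world axes, zero at the start; "wrist_torque": the same for the moment, N m; "grip_width": finger opening in m.
Only numpy, scipy, OpenCV 4.12 (cv2) and the standard library are available. Lean on these libraries where they do the work, as an engineer would, in place of code of your own. Each camera call takes 0.05 s, during which the arm holds its last target. There are 200 camera calls.

## Task

Load the twin-lane stage with the two glass plates: first the narrow plate into the narrow lane, then the wide plate into the wide lane. Slide each in from the flared mouth of its lane, raised strip leading, under the two sprung clips until it is fully home against the end stop and both clips have ridden over the strip and snapped down onto the glass behind it. Let go of both plates, and do not knock over or shift the small bottle, beaker and flask standing round the stage.

Things in the scene. Friction and masses are not known exactly. Their poses are not given: they have to be found in the camera images.
- stage: twin stage: fixed grey block 200 (x) x 204 (y) x 20 mm high, origin at the centre of its underside; +x is the sliding-in direction (away from the robot, yaw within 0.2 rad), z up. Its top (z = 20 mm) is the bed with two lanes along x, wide at y = +48, narrow at y = -48 mm. Rails 8 mm high, clips and hinges stand on it, none above z = 40 mm.
- wide_plate: wide plate, loose: clear glass with thin metal edging, 140 (x) x 64 (y) x 5 mm, origin at the centre of its underside, z up. On its front (+x) end a bare metal strip, full width, 12 mm long, 4 mm higher than the glass. Starts flat on the worktop left or right of the stage, front roughly away from the robot (yaw within 0.5 rad). 0.09 to 0.24 kg.
- wide_tab (a point): centre of the wide plate's upright metal grip tab: 44 long (x) x 14 thick (y) x 36 mm high, to be pinched across its 14 mm from above. On the plate's centre line, 23 mm above the plate's underside, 18 mm below the tab's top; plate's front edge 108 mm ahead (+x) of this point, rear edge 32 mm behind. Axes as the plate's.
- wide_mouth (a point): point in the wide lane where the plate's tab centre (wide_tab) is when the plate rests on the bed with its front edge in the flared mouth, short of the clips, ready to slide 71 mm along stage +x. The flare leaves about 7 mm a side here, for 25 mm; the plate's rear overhangs the block, so keep hold of it. Axes as the stage's; 43 mm above the block's underside.
- wide_home (a point): where the wide plate's tab centre (wide_tab) is when the plate is fully home: flat on the bed, front edge against the 9 mm high end stop (stage x = +46 mm). Rails leave 2 mm a side (68 mm apart) over the last 56 mm. Stage frame x = -62, y = +48, z = 43 mm. Axes as the stage's.
- clip_wide_left (a joint): left spring clip of the wide lane, 17 mm left of its centre line, nose at stage x = 28 mm, lip tip at x = 7 mm (lip rises at 30 deg towards the mouth). Angle, rad, grows as the nose rises: 0 empty (nose 2 mm over the bed), about 0.12 riding on the strip, about 0.05 snapped down on the glass. Slippery, as is the stage; presses with 2 to 3 N. Pushing a plate under both takes 5 to 20 N.
- clip_wide_right (a joint): right spring clip of the wide lane, 17 mm right of its centre line, nose at stage x = 28 mm, lip tip at x = 7 mm (lip rises at 30 deg towards the mouth). Angle, rad, grows as the nose rises: 0 empty (nose 2 mm over the bed), about 0.12 riding on the strip, about 0.05 snapped down on the glass. Slippery, as is the stage; presses with 2 to 3 N. Pushing a plate under both takes 5 to 20 N.
- narrow_plate: narrow plate, loose: clear glass with thin metal edging, 140 (x) x 44 (y) x 5 mm, origin at the centre of its underside, z up. On its front (+x) end a bare metal strip, full width, 12 mm long, 4 mm higher than the glass. Starts flat on the worktop left or right of the stage, front roughly away from the robot (yaw within 0.5 rad). 0.09 to 0.24 kg.
- narrow_tab (a point): centre of the narrow plate's upright metal grip tab: 44 long (x) x 14 thick (y) x 36 mm high, to be pinched across its 14 mm from above. On the plate's centre line, 23 mm above the plate's underside, 18 mm below the tab's top; plate's front edge 108 mm ahead (+x) of this point, rear edge 32 mm behind. Axes as the plate's.
- narrow_mouth (a point): point in the narrow lane where the plate's tab centre (narrow_tab) is when the plate rests on the bed with its front edge in the flared mouth, short of the clips, ready to slide 71 mm along stage +x. The flare leaves about 7 mm a side here, for 25 mm; the plate's rear overhangs the block, so keep hold of it. Axes as the stage's; 43 mm above the block's underside.
- narrow_home (a point): where the narrow plate's tab centre (narrow_tab) is when the plate is fully home: flat on the bed, front edge against the 9 mm high end stop (stage x = +46 mm). Rails leave 2 mm a side (48 mm apart) over the last 56 mm. Stage frame x = -62, y = -48, z = 43 mm. Axes as the stage's.
- clip_narrow_left (a joint): left spring clip of the narrow lane, 12.5 mm left of its centre line, nose at stage x = 28 mm, lip tip at x = 7 mm (lip rises at 30 deg towards the mouth). Angle, rad, grows as the nose rises: 0 empty (nose 2 mm over the bed), about 0.12 riding on the strip, about 0.05 snapped down on the glass. Slippery, as is the stage; presses with 2 to 3 N. Pushing a plate under both takes 5 to 20 N.
- clip_narrow_right (a joint): right spring clip of the narrow lane, 12.5 mm right of its centre line, nose at stage x = 28 mm, lip tip at x = 7 mm (lip rises at 30 deg towards the mouth). Angle, rad, grows as the nose rises: 0 empty (nose 2 mm over the bed), about 0.12 riding on the strip, about 0.05 snapped down on the glass. Slippery, as is the stage; presses with 2 to 3 N. Pushing a plate under both takes 5 to 20 N.
- dropper: small capped dropper bottle, 34 mm across, 70 mm high, standing before the stage's front left corner; bystander, origin at the centre of its underside, z up. Leave it alone.
- beaker: small glass beaker, 48x56 mm, 58 mm high, standing before the stage's front right corner; bystander, origin at the centre of its underside, z up. Leave it alone.
- flask: conical glass flask, 67 mm across, 108 mm high, standing left of the stage; bystander, origin at the centre of its underside, z up. Leave it alone. Beyond it, fixed, the oven fills y > 0.42 m for x > 0.42 m (door handle to x = 0.37 m), and right of the stage a water bath, taller than the gripper's fingers, fills x > 0.57 m, y -0.18 to -0.47 m.

How it is judged:
On the way, in this order (a step that is already met when the one before it is completed fails the run):
1. the narrow plate is home in the narrow lane, both clips snapped down (x of narrow_tab in the frame of stage between -0.066 and -0.0585 m and y of narrow_tab in the frame of stage between -0.053 and -0.043 m and z of narrow_tab in the frame of stage between 0.04 and 0.046 m and angle between the z axis of narrow_tab and the z axis of stage, either way round below 0.06 rad and value of joint clip_narrow_left between 0.025 and 0.08 rad and value of joint clip_narrow_right between 0.025 and 0.08 rad), for 0.2 s.
2. then the wide plate is home in the wide lane, both clips snapped down (x of wide_tab in the frame of stage between -0.066 and -0.0585 m and y of wide_tab in the frame of stage between 0.043 and 0.053 m and z of wide_tab in the frame of stage between 0.04 and 0.046 m and angle between the z axis of wide_tab and the z axis of stage, either way round below 0.06 rad and value of joint clip_wide_left between 0.025 and 0.08 rad and value of joint clip_wide_right between 0.025 and 0.08 rad), for 0.2 s.
At the end, for the whole second after the job is handed in: Both plates lie still and flat in their own lanes (tilt under 0.06 rad, within 5 mm across and 3 mm in height), front edge within 4 mm of the end stop, and all four clips are down on the glass (angle 0.025 to 0.08 rad); the narrow plate was home before the wide one (all of step 1 and all of step 2 and linear speed of each of narrow_plate, wide_plate below 0.02 m/s); the robot touches nothing.
It fails at once if a bystander is shifted by more than 25 mm or tipped over (distance of any of dropper, beaker, flask from where it was at the start of the episode above 0.025 m or angle between any of dropper, beaker, flask's own z axis and vertical above 0.4 rad).
It also fails if it takes over 67 s, if anything falls off the work surface, if the arm or the gripper's body presses on something with over 40 N, if the wrist force passes 120 N, or if a joint passes its speed limit or range.

## Working session

There is one attempt and no reset: what is moved stays moved. The work goes in short steps, Python scripts to look and compute and a shell command to move; the robot and the scene stay as the last step left them, time stands still between calls to the robot, and variables do not carry over. Pictures are saved under pics/ and viewed, about 8 in all and at most 12, crops included, and the job is handed in when it is done.

```bash
mkdir -p pics; ls; cat > h.py <<'E'
import numpy as np,cv2
from rig import manip
from scipy.spatial.transform import Rotation as Ro
def cam(name):
    m=manip.camera_model(name)
    if 'R' in m and m['R'] is not None: R=np.array(m['R']);t=np.array(m['t'])
    else:
        s=manip.read_state();T=np.eye(4);T[:3,:3]=Ro.from_quat(s['ee_rot']).as_matrix();T[:3,3]=s['ee_pos']
        T=T@np.array(m['T_tool_cam']);R=T[:3,:3].T;t=-R@T[:3,3]
    f=200/np.tan(np.radians(m['fovy'])/2)
    return dict(R=R,t=t,f=f,cx=m['cx'],cy=m['cy'],k=m['k1'])
def ray(c,uv):
    uv=np.atleast_2d(np.array(uv,float))
    K=np.array([[c['f'],0,c['cx']],[0,c['f'],c['cy']],[0,0,1]])
    n=cv2.undistortPoints(uv[:,None],K,np.array([c['k'],0,0,0,0.]))[:,0]
    d=np.c_[n,np.ones(len(n))]@c['R']
    return -c['R'].T@c['t'],d
def onplane(c,uv,z):
    o,d=ray(c,uv); return o+d*((z-o[2])/d[:,2])[:,None]
def proj(c,X):
    p=np.atleast_2d(X)@c['R'].T+c['t'];n=p[:,:2]/p[:,2:];n=n*(1+c['k']*(n**2).sum(1))[:,None]
    return n*c['f']+[c['cx'],c['cy']]
def depthpts(c,D):
    v,u=np.mgrid[0:400,0:640]
    o,d=ray(c,np.c_[u.ravel(),v.ravel()]);return (o+d*D.reshape(-1,1)).reshape(400,640,3)
E
python3 - <<'E'
from h import *
s=manip.read_state();print({k:np.round(v,3) for k,v in s.items()})
for n in('top','side','wrist'):
    c=cam(n);im,D=manip.get_image(n);cv2.imwrite(f'pics/{n}0.png',im);np.savez(f'{n}0.npz',im=im,D=D,**c)
    print(n,np.round(-c['R'].T@c['t'],3),c['f'],c['k'],(D>0).mean())
E
```

```text
pics
{'clock': np.float64(0.0), 'joint_positions': array([ 1.059,  0.221,  1.528, -0.   ,  1.395, -0.126]), 'qvel': array([ 0.001,  0.001, -0.001,  0.001,  0.   , -0.   ]), 'tau': array([-0.000e+00, -4.969e+01, -3.894e+01, -0.000e+00,  1.100e-02,
        0.000e+00]), 'ee_pos': array([0.235, 0.578, 0.196]), 'ee_rot': array([ 0.192,  0.981, -0.001, -0.   ]), 'force': array([ 0.236, -0.317,  0.347]), 'wrist_torque': array([ 0.003, -0.001, -0.012]), 'grip_width': np.float64(0.085)}
top [ 0.372 -0.053  1.577] 496.72774826891356 -0.08765395457546629 0.995921875
side [ 0.061 -0.72   0.632] 378.2593121915321 -0.08448307299141371 0.99606640625
wrist [0.158 0.609 0.375] 308.1038771106242 -0.029584697206171608 0.99583984375
```

View pics/top0.png

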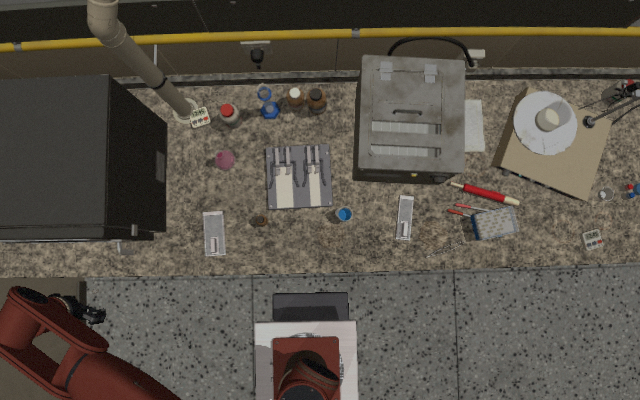

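View pics/side0.png

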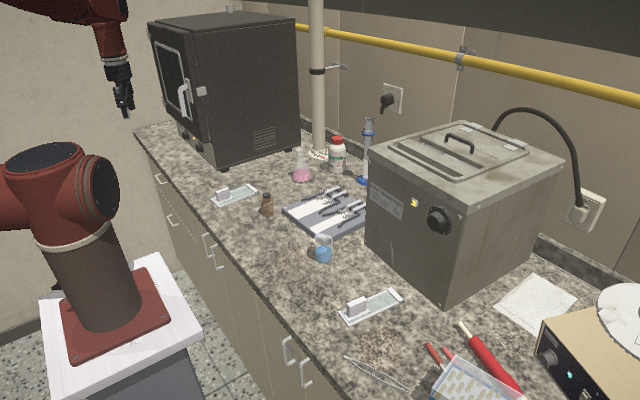

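The top view shows the stage at about (298,176), with mouths toward the bottom. The wide plate is on the left (214,233) and the narrow plate on the right (404,217). The dropper is at (258,221), the beaker at (344,214) and the flask at (224,159). The side view agrees.

```bash
python3 - <<'E'
from h import *
z=np.load('top0.npz');c={k:z[k] for k in('R','t','f','cx','cy','k')};c={k:(float(v) if v.ndim==0 else v) for k,v in c.items()}
P=depthpts(c,z['D'].astype(float))
im=z['im'];hsv=cv2.cvtColor(im,cv2.COLOR_BGR2HSV)
# plates: bounding boxes in image, tab = points z .03-.05 ; stage: z .012-.03
for n,(u0,u1,v0,v1) in dict(wide=(195,235,200,265),narrow=(388,425,185,250)).items():
    Q=P[v0:v1,u0:u1];m=(Q[...,2]>.025)&(Q[...,2]<.06);print(n,'tab',m.sum(),np.round(Q[m].mean(0),3),np.round(np.ptp(Q[m],0),3))
    x=Q[m][:,:2];w,V=np.linalg.eigh(np.cov(x.T));print(' yaw',np.arctan(V[1,1]/V[0,1]))
    g=(hsv[v0:v1,u0:u1,2]>130)&(hsv[v0:v1,u0:u1,1]<60);k=cv2.connectedComponents(g.astype(np.uint8))
    print(g.sum())
Q=P[135:218,255:342];m=((Q[...,2]>.013)&(Q[...,2]<.027)).astype(np.uint8)
r=cv2.minAreaRect((np.argwhere(m)[:,::-1]+[255,135]).astype(np.float32));b=cv2.boxPoints(r);print('stage',r);B=onplane(c,b,.02);print(np.round(B,3),B.mean(0))
for n,uv in dict(dropper=(258,221),beaker=(344,214),flask=(224,159)).items(): print(n,onplane(c,uv,.05))
print(manip.camera_model('wrist')['T_tool_cam'])
cv2.imwrite('pics/topz.png',cv2.resize(im[135:265,190:425],None,fx=3.4,fy=3.4,interpolation=cv2.INTER_CUBIC))
E
```

```text
wide tab 75 [0.393 0.279 0.04 ] [0.044 0.017 0.018]
 yaw 0.04796523536181054
573
narrow tab 71 [ 0.429 -0.317  0.04 ] [0.04  0.019 0.021]
 yaw -0.12103855363032685
596
stage ((301.7461242675781, 181.93075561523438), (74.38529205322266, 75.27281951904297), 86.8201675415039)
[[ 0.702  0.125  0.02 ]
 [ 0.709 -0.116  0.02 ]
 [ 0.472 -0.122  0.02 ]
 [ 0.464  0.115  0.02 ]] [5.86800637e-01 5.16042124e-04 2.00000000e-02]
dropper [[0.46356011 0.13675217 0.05      ]]
beaker [[ 0.47875976 -0.12872506  0.05      ]]
flask [[0.66025582 0.2415214  0.05      ]]
[[ 5.90262326e-04 -9.47229998e-01 -3.20554181e-01  8.33353795e-02]
 [ 9.99999616e-01  3.51590243e-04  8.02439305e-04 -7.59548997e-04]
 [-6.47390858e-04 -3.20554532e-01  9.47229842e-01 -1.79064245e-01]
 [ 0.00000000e+00  0.00000000e+00  0.00000000e+00  1.00000000e+00]]
```

View pics/topz.png

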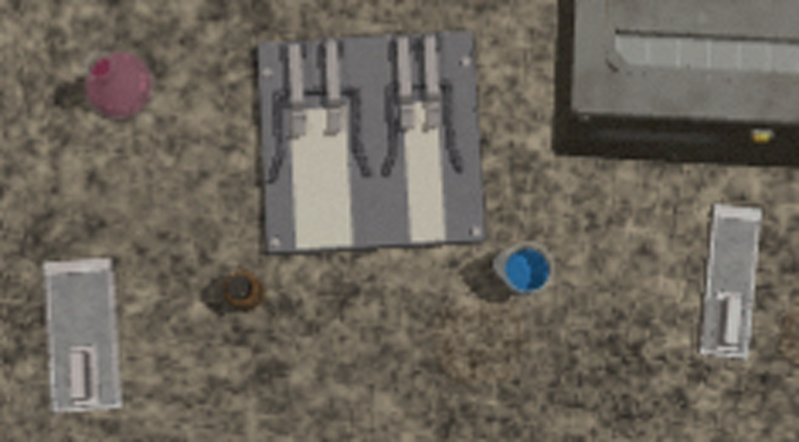

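```bash
cat >> h.py <<'E'
def psi():
    X=Ro.from_quat(manip.read_state()['ee_rot']).as_matrix()[:,0]; return np.arctan2(-X[1],-X[0])
def to(x,y,z,yaw=None):
    s=manip.read_state();R=Ro.from_quat(s['ee_rot']).as_matrix();p=psi()
    dy=0 if yaw is None else yaw-p
    q=p+dy;Xt=np.array([-np.cos(q),-np.sin(q),0]);Yt=np.array([-np.sin(q),np.cos(q),0])
    d=np.array([x,y,z])-s['ee_pos']
    print('clock %.1f'%s['clock'],'pos',np.round(s['ee_pos'],4),'psi %.4f'%p,'F',np.round(s['force'],1),'w %.4f'%s['grip_width'],'tilt',np.round(R[:,2],4))
    print(' tool yaw %.4f then tool xyz mm'%(-dy),np.round([d@Xt*1e3,d@Yt*1e3,-d[2]*1e3],1))
E
python3 - <<'E'
from h import *
c=cam('top');b=np.array([(258,43),(473,32),(484,241),(267,253)])/3.4+[190,135]-.35
B=onplane(c,b,.02);print(B,B.mean(0));print([np.linalg.norm(B[i]-B[i-1]) for i in range(4)])
d=B[0]+B[1]-B[2]-B[3];print(np.arctan2(d[1],d[0]))
to(.42,-.317,.2,-.12)
E
python3 -m creep '[{"yaw":-0.13},{"yaw":-0.13},{"x":-16,"y":-48},{"x":-16,"y":-48},{"x":-16,"y":-48},{"x":-16,"y":-48},{"x":-16,"y":-48},{"x":-16,"y":-48},{"x":-16,"y":-48},{"x":-16,"y":-48},{"x":-16,"y":-48},{"x":-16,"y":-48}]'
python3 -c "
from h import *
to(.42,-.317,.2,-.12)"
```

```text
[[ 0.70028287  0.11384617  0.02      ]
 [ 0.70557387 -0.0883275   0.02      ]
 [ 0.50847545 -0.09326058  0.02      ]
 [ 0.50222422  0.10788816  0.02      ]] [0.6041391  0.01003656 0.02      ]
[np.float64(0.19814824190646665), np.float64(0.20224288935249837), np.float64(0.19716014128943185), np.float64(0.2012458598753139)]
0.02755446419136109
clock 0.1 pos [0.2349 0.5786 0.1962] psi -0.3858 F [ 0.3 -0.4 -1.1] w 0.0854 tilt [-7.0e-04 -1.3e-03 -1.0e+00]
 tool yaw -0.2658 then tool xyz mm [-291.  -867.    -3.8]
clock 0.1 pos [0.2349 0.5786 0.1962] psi -0.3858 F [ 0.3 -0.4 -1.1] w 0.0854 tilt [-7.0e-04 -1.3e-03 -1.0e+00]
 tool yaw -0.2658 then tool xyz mm [-291.  -867.    -3.8]invalid input
```

```bash
python3 -m creep '[{"x":0,"y":0,"z":0,"yaw":-0.13},{"x":0,"y":0,"z":0,"yaw":-0.13},{"x":-16,"y":-47,"z":0,"yaw":0},{"x":-16,"y":-47,"z":0,"yaw":0},{"x":-16,"y":-47,"z":0,"yaw":0},{"x":-16,"y":-47,"z":0,"yaw":0},{"x":-16,"y":-47,"z":0,"yaw":0},{"x":-16,"y":-47,"z":0,"yaw":0},{"x":-16,"y":-47,"z":0,"yaw":0},{"x":-16,"y":-47,"z":0,"yaw":0},{"x":-16,"y":-47,"z":0,"yaw":0},{"x":-16,"y":-47,"z":0,"yaw":0}]'
python3 -c "
from h import *
to(.42,-.317,.2,-.12)"
```

```text
clock: 1.35
ee_pos: [0.3377, 0.0901, 0.1915]
ee_rot: [0.051, 0.999, -0.004, -0.001]
force: [1.8, -0.2, -0.8]
grip_width: 0.0855
clock 1.4 pos [0.3377 0.0901 0.1915] psi -0.1020 F [ 1.8 -0.2 -0.8] w 0.0855 tilt [-0.0033 -0.0083 -1.    ]
 tool yaw 0.0180 then tool xyz mm [-130.5 -394.3   -8.5]
```

```bash
python3 -m creep '[{"x":-16,"y":-46,"z":-1,"yaw":0.018},{"x":-16,"y":-46,"z":-1,"yaw":0},{"x":-16,"y":-46,"z":-1,"yaw":0},{"x":-16,"y":-46,"z":-1,"yaw":0},{"x":-16,"y":-46,"z":-1,"yaw":0},{"x":-16,"y":-46,"z":-1,"yaw":0},{"x":-16,"y":-46,"z":-1,"yaw":0},{"x":-10,"y":-30,"z":0,"yaw":0},{"x":-6,"y":-20,"z":0,"yaw":0},{"x":0,"y":0,"z":0,"yaw":0}]'
python3 -c "
from h import *
to(.42,-.317,.2,-.12)
c=cam('wrist');im,D=manip.get_image('wrist');np.savez('w1.npz',im=im,D=D,**c);cv2.imwrite('pics/w1.png',im)
P=depthpts(c,D.astype(float));m=(P[...,2]>.028)&(P[...,2]<.055)&(abs(P[...,1]+.317)<.06)&(abs(P[...,0]-.43)<.06)
Q=P[m];print(m.sum(),Q.mean(0),np.percentile(Q,[2,98],axis=0))
r=cv2.minAreaRect((Q[:,:2]*1e4).astype(np.float32));print(r)
"
```

```text
clock: 2.35
ee_pos: [0.4177, -0.3127, 0.2013]
ee_rot: [0.065, 0.998, -0.005, 0.001]
force: [0.2, 0.1, -0.5]
grip_width: 0.0854
clock 2.4 pos [ 0.4177 -0.3127  0.2013] psi -0.1308 F [ 0.2  0.1 -0.5] w 0.0854 tilt [ 0.0018 -0.0095 -1.    ]
 tool yaw -0.0108 then tool xyz mm [-2.8 -4.   1.3]
464 [ 0.42698229 -0.31784609  0.04227292] [[ 0.40722864 -0.3257077   0.03247447]
 [ 0.44909655 -0.31029557  0.04448567]]
((4286.896484375, -3181.84423828125), (128.0814208984375, 435.0877990722656), 82.58509826660156)
```

View pics/w1.png

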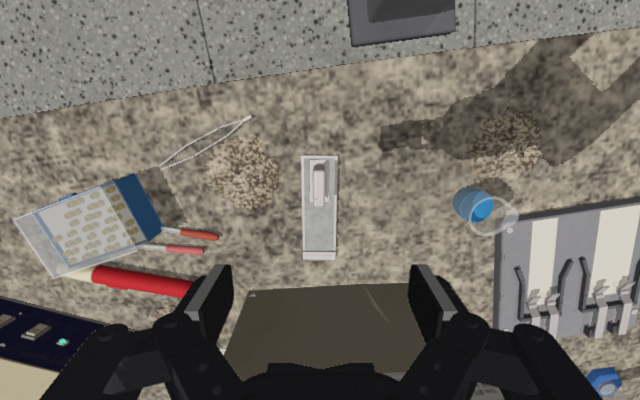

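The wrist view shows the narrow plate upright between the fingers. Its tab is at (319,183) and its strip at (320,255), so the strip points away from the robot. The measured tab is 12.8 x 43.5 mm at (0.429,-0.318), yaw -0.129, which fits the given sizes.

```bash
python3 -c "
from h import *
to(.4287,-.3182,.011,-.129)"
python3 -m creep '[{"x":-10,"y":-7,"z":30,"yaw":0},{"x":0,"y":0,"z":40,"yaw":0},{"x":0,"y":0,"z":40,"yaw":0},{"x":0,"y":0,"z":20,"yaw":0},{"x":0,"y":0,"z":0,"yaw":0}]' -0.3
python3 -c "
from h import *
to(.4287,-.3182,.011,-.129)"
```

```text
clock 2.4 pos [ 0.4175 -0.3113  0.2011] psi -0.1302 F [-0.3  0.4 -0.2] w 0.0850 tilt [ 0.0014 -0.0085 -1.    ]
 tool yaw -0.0012 then tool xyz mm [-12.   -5.4 190.1]
clock: 2.9
ee_pos: [0.428, -0.3161, 0.0689]
ee_rot: [0.064, 0.998, -0.004, 0.002]
force: [-0.7, 0.4, -0.2]
grip_width: 0.0554
clock 2.9 pos [ 0.428  -0.3161  0.0689] psi -0.1271 F [-0.7  0.4 -0.2] w 0.0554 tilt [ 0.004  -0.0087 -1.    ]
 tool yaw 0.0019 then tool xyz mm [-1.  -2.  57.9]
```

```bash
python3 -m creep '[{"x":-1,"y":-2,"z":25,"yaw":0},{"x":0,"y":0,"z":20,"yaw":0},{"x":0,"y":0,"z":8,"yaw":0},{"x":0,"y":0,"z":3,"yaw":0},{"x":0,"y":0,"z":0,"yaw":0}]'
python3 -c "
from h import *
to(.4287,-.3182,.011,-.129)"
```

```text
clock: 3.4
ee_pos: [0.4321, -0.3171, 0.0175]
ee_rot: [0.061, 0.998, -0.006, 0.005]
force: [-0.1, -0.0, -1.4]
grip_width: 0.0556
clock 3.4 pos [ 0.4321 -0.3171  0.0175] psi -0.1230 F [-0.1 -0.  -1.4] w 0.0556 tilt [ 0.0085 -0.0121 -0.9999]
 tool yaw 0.0060 then tool xyz mm [ 3.3 -1.6  6.5]
```

```bash
python3 -m creep '[{"x":3,"y":-1.5,"z":6,"yaw":0},{"x":0,"y":0,"z":0,"yaw":0},{"x":0,"y":0,"z":0,"yaw":0},{"x":0,"y":0,"z":0,"yaw":0},{"x":0,"y":0,"z":0,"yaw":0},{"x":0,"y":0,"z":0,"yaw":0}]' 1
python3 -c "
from h import *
to(.4287,-.3182,.011,-.129)"
```

```text
clock: 4.0
ee_pos: [0.431, -0.3205, 0.0153]
ee_rot: [0.062, 0.998, -0.008, 0.007]
force: [-0.8, 0.5, 0.4]
grip_width: -0.0002
clock 4.0 pos [ 0.431  -0.3205  0.0153] psi -0.1230 F [-0.8  0.5  0.4] w -0.0002 tilt [ 0.0132 -0.0167 -0.9998]
 tool yaw 0.0060 then tool xyz mm [2.6 2.  4.3]
```

```bash
python3 -c "
from h import *
im,D=manip.get_image('wrist');cv2.imwrite('pics/w2.png',im);a=im
im,D=manip.get_image('side');c=cam('side');u,v=proj(c,[.43,-.318,.03])[0].astype(int);print(u,v)
b=cv2.resize(im[v-75:v+75,u-75:u+75],(500,500));cv2.imwrite('pics/w2.png',np.hstack([cv2.resize(a[:,170:470],(300,400)),cv2.resize(b,(400,400))]))
"
```

```text
355 304
```

View pics/w2.png

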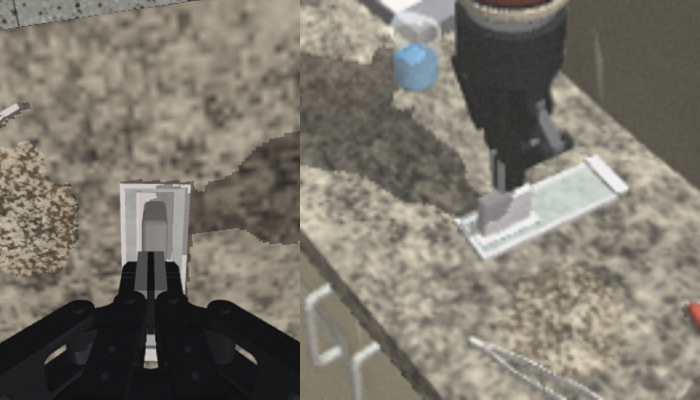

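The fingers shut just ahead (+x) of the tab instead of around it. I'll measure how far the tab and fingertips are from where I expected them.

```bash
python3 -c "
from h import *
s=manip.read_state();print(s['ee_pos'])
for n in('side','wrist','top'):
    c=cam(n);im,D=manip.get_image(n);np.savez(n+'3.npz',im=im,D=D,**c)
    P=depthpts(c,D.astype(float));hsv=cv2.cvtColor(im,cv2.COLOR_BGR2HSV)
    R=(abs(P[...,1]+.318)<.04)&(abs(P[...,0]-.43)<.09)
    dark=hsv[...,2]<60
    for z0,z1 in((.012,.026),(.026,.038),(.036,.05),(.05,.08)):
        b=R&(P[...,2]>z0)&(P[...,2]<z1)
        for l,m in(('light',b&(hsv[...,2]>110)),('mid',b&~dark&(hsv[...,2]<=110)),('dark',b&dark)):
            if m.sum()>8: print(n,z0,l,m.sum(),np.round(np.percentile(P[m],[3,50,97],axis=0)[:,:2].T,3).tolist())
"
```

```text
[ 0.43097285 -0.32046303  0.01521332]
side 0.012 light 84 [[0.41, 0.429, 0.451], [-0.328, -0.325, -0.318]]
side 0.026 light 80 [[0.41, 0.426, 0.45], [-0.328, -0.325, -0.315]]
side 0.036 light 106 [[0.411, 0.425, 0.45], [-0.328, -0.322, -0.312]]
side 0.05 light 21 [[0.42, 0.422, 0.436], [-0.333, -0.325, -0.305]]
side 0.05 mid 40 [[0.42, 0.423, 0.436], [-0.335, -0.323, -0.314]]
side 0.05 dark 45 [[0.421, 0.425, 0.434], [-0.334, -0.332, -0.319]]
wrist 0.012 light 14 [[0.407, 0.409, 0.411], [-0.323, -0.322, -0.309]]
wrist 0.012 mid 164 [[0.407, 0.408, 0.41], [-0.321, -0.315, -0.309]]
wrist 0.026 mid 179 [[0.407, 0.408, 0.409], [-0.322, -0.316, -0.31]]
wrist 0.036 light 716 [[0.408, 0.416, 0.426], [-0.322, -0.316, -0.31]]
wrist 0.036 mid 173 [[0.407, 0.408, 0.423], [-0.324, -0.319, -0.31]]
wrist 0.05 light 37 [[0.417, 0.423, 0.424], [-0.332, -0.31, -0.305]]
wrist 0.05 mid 608 [[0.417, 0.418, 0.423], [-0.327, -0.317, -0.312]]
wrist 0.05 dark 841 [[0.418, 0.421, 0.424], [-0.332, -0.319, -0.306]]
```

```bash
python3 -c "
from h import *
for n in('side','wrist'):
    z=np.load(n+'3.npz');c={k:(z[k] if z[k].ndim else float(z[k])) for k in('R','t','f','cx','cy','k')}
    P=depthpts(c,z['D'].astype(float));V=z['im'].max(2)
    R=(abs(P[...,1]+.318)<.03)&(abs(P[...,0]-.43)<.05)
    for a in np.arange(.034,.08,.004):
        m=R&(P[...,2]>a)&(P[...,2]<=a+.004)
        if m.sum(): print(n,'%.3f'%a,m.sum(),np.round(np.percentile(P[m],[3,50,97],axis=0)[:,:2].T,3).tolist(),np.median(V[m]))
    t=(abs(P[...,1]+.26)<.02)&(abs(P[...,0]-.40)<.04)&(P[...,2]<.1);print('table z',np.median(P[t],axis=0) if t.any() else None)
z=np.load('side3.npz');im=z['im'];cv2.imwrite('pics/s3.png',cv2.resize(im[250:330,310:400],None,fx=7,fy=7,interpolation=cv2.INTER_CUBIC))
"
```

```text
side 0.034 26 [[0.41, 0.424, 0.45], [-0.328, -0.324, -0.316]] 135.5
side 0.038 59 [[0.411, 0.426, 0.451], [-0.327, -0.323, -0.312]] 151.0
side 0.042 32 [[0.412, 0.423, 0.447], [-0.326, -0.32, -0.312]] 156.0
side 0.050 4 [[0.422, 0.423, 0.426], [-0.326, -0.325, -0.322]] 125.5
side 0.054 7 [[0.421, 0.422, 0.425], [-0.327, -0.323, -0.314]] 91.0
side 0.058 14 [[0.421, 0.424, 0.437], [-0.334, -0.327, -0.316]] 92.0
side 0.062 17 [[0.421, 0.425, 0.434], [-0.333, -0.331, -0.31]] 57.0
side 0.066 21 [[0.42, 0.425, 0.437], [-0.335, -0.33, -0.312]] 62.0
side 0.070 16 [[0.42, 0.426, 0.434], [-0.334, -0.326, -0.305]] 58.0
side 0.074 19 [[0.42, 0.423, 0.435], [-0.334, -0.326, -0.31]] 58.0
side 0.078 15 [[0.42, 0.423, 0.427], [-0.333, -0.325, -0.309]] 61.0
table z [ 0.39851893 -0.26039308  0.00114768]
wrist 0.034 62 [[0.407, 0.408, 0.409], [-0.322, -0.315, -0.31]] 94.0
wrist 0.038 208 [[0.407, 0.41, 0.43], [-0.324, -0.314, -0.309]] 107.0
wrist 0.042 645 [[0.408, 0.416, 0.425], [-0.322, -0.317, -0.311]] 136.0
wrist 0.054 81 [[0.418, 0.419, 0.424], [-0.325, -0.318, -0.31]] 79.0
wrist 0.058 205 [[0.418, 0.419, 0.424], [-0.331, -0.318, -0.307]] 74.0
wrist 0.062 229 [[0.418, 0.421, 0.424], [-0.332, -0.319, -0.306]] 26.0
wrist 0.066 241 [[0.417, 0.42, 0.424], [-0.332, -0.318, -0.306]] 33.0
wrist 0.070 285 [[0.417, 0.421, 0.424], [-0.332, -0.318, -0.306]] 32.0
wrist 0.074 296 [[0.417, 0.42, 0.424], [-0.332, -0.319, -0.306]] 24.0
wrist 0.078 322 [[0.417, 0.42, 0.424], [-0.332, -0.318, -0.306]] 25.0
table z [ 0.39609579 -0.25991263  0.00210641]
```

View pics/s3.png

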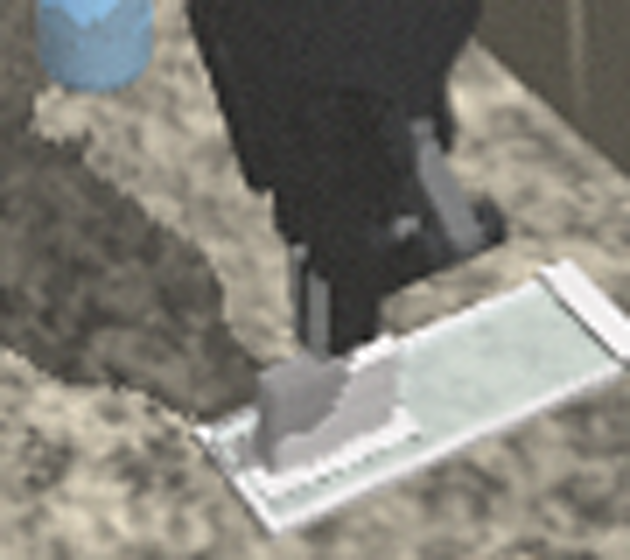

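```bash
python3 -c "
from h import *
T=np.array(manip.camera_model('wrist')['T_tool_cam'])
for n in('w1','wrist3'):
    z=np.load(n+'.npz');c={k:(z[k] if z[k].ndim else float(z[k])) for k in('R','t','f','cx','cy','k')}
    P=depthpts(c,z['D'].astype(float))@c['R'].T+c['t'];P=P@T[:3,:3].T+T[:3,3]
    V=z['im'].max(2);m=(z['D']>0)&(P[...,2]<(.03 if n=='w1' else -.02))&(P[...,2]>-.09)&(abs(P[...,1])<.07)&(abs(P[...,0])<.05)
    for a in np.arange(-.09,.03,.01):
        k=m&(P[...,2]>a)&(P[...,2]<=a+.01)
        if k.any(): print(n,'toolz %.2f'%a,k.sum(),np.round(np.percentile(P[k],[2,50,98],axis=0)[:,:2].T*1e3).tolist())
"
```

```text
w1 toolz -0.09 1663 [[-4.0, 9.0, 13.0], [-54.0, -43.0, 53.0]]
w1 toolz -0.08 1684 [[-9.0, 8.0, 12.0], [-56.0, 42.0, 55.0]]
w1 toolz -0.07 1335 [[-9.0, 8.0, 12.0], [-56.0, 42.0, 55.0]]
w1 toolz -0.06 824 [[-9.0, 6.0, 12.0], [-54.0, -43.0, 53.0]]
w1 toolz -0.05 18 [[-6.0, 3.0, 7.0], [-44.0, 42.0, 43.0]]
wrist3 toolz -0.09 3319 [[-7.0, 13.0, 15.0], [-33.0, 1.0, 32.0]]
wrist3 toolz -0.08 963 [[-9.0, 11.0, 14.0], [-18.0, -1.0, 17.0]]
wrist3 toolz -0.07 733 [[7.0, 11.0, 13.0], [-14.0, -1.0, 13.0]]
wrist3 toolz -0.06 660 [[7.0, 9.0, 13.0], [-14.0, -0.0, 13.0]]
wrist3 toolz -0.05 442 [[7.0, 12.0, 12.0], [-13.0, -1.0, 12.0]]
wrist3 toolz -0.04 11 [[11.0, 12.0, 12.0], [-7.0, -0.0, 6.0]]
wrist3 toolz -0.03 907 [[4.0, 16.0, 24.0], [-5.0, 2.0, 8.0]]
```

Both cameras put the real fingertips about 36 mm behind the reported TCP. The fingers closed above the tab (tips at z≈0.05) and missed it, touching nothing. I'll allow for that offset: open, go about 38 mm lower, and grip again.

```bash
python3 -m creep '[{"x":2,"y":1.5,"z":0,"yaw":0.0},{"x":0,"y":0,"z":0,"yaw":0},{"x":0,"y":0,"z":0,"yaw":0},{"x":0,"y":0,"z":10,"yaw":0},{"x":0,"y":0,"z":10,"yaw":0},{"x":0,"y":0,"z":8,"yaw":0},{"x":0,"y":0,"z":6,"yaw":0},{"x":0,"y":0,"z":3,"yaw":0},{"x":0,"y":0,"z":0,"yaw":0}]' -0.3
python3 -c "
from h import *
to(.4287,-.3182,-.023,-.129)"
```

```text
clock: 5.15
ee_pos: [0.4285, -0.3181, -0.0268]
ee_rot: [0.061, 0.998, -0.007, 0.006]
force: [0.2, 0.6, 0.0]
grip_width: 0.0554
clock 5.2 pos [ 0.4285 -0.3181 -0.0268] psi -0.1229 F [0.2 0.6 0. ] w 0.0554 tilt [ 0.011  -0.0144 -0.9998]
 tool yaw 0.0061 then tool xyz mm [-0.3 -0.1 -3.8]
```

```bash
python3 -m creep '[{"x":0,"y":0,"z":-4,"yaw":0.006},{"x":0,"y":0,"z":0,"yaw":0},{"x":0,"y":0,"z":0,"yaw":0},{"x":0,"y":0,"z":0,"yaw":0},{"x":0,"y":0,"z":0,"yaw":0}]' 1
python3 -c "
from h import *
to(.4287,-.3182,-.023,-.129)"
```

```text
clock: 5.65
ee_pos: [0.429, -0.3187, -0.0214]
ee_rot: [0.065, 0.998, -0.007, 0.007]
force: [-0.8, 0.0, -0.9]
grip_width: 0.0131
clock 5.7 pos [ 0.429  -0.3187 -0.0214] psi -0.1294 F [-0.8  0.  -0.9] w 0.0131 tilt [ 0.0121 -0.0157 -0.9998]
 tool yaw -0.0004 then tool xyz mm [0.4 0.4 1.6]
```

```bash
python3 -m creep '[{"x":0,"y":0,"z":-25,"yaw":0},{"x":0,"y":0,"z":-35,"yaw":0},{"x":0,"y":0,"z":-35,"yaw":-0.05},{"x":3,"y":15,"z":0,"yaw":-0.055},{"x":3,"y":30,"z":0,"yaw":-0.055},{"x":3,"y":35,"z":0,"yaw":0},{"x":3,"y":35,"z":0,"yaw":0},{"x":3,"y":35,"z":0,"yaw":0},{"x":3,"y":35,"z":0,"yaw":0},{"x":3,"y":35,"z":0,"yaw":0},{"x":3,"y":30,"z":0,"yaw":0},{"x":0,"y":15,"z":0,"yaw":0}]'
python3 -c "
from h import *
to(.4,-.042,.07,.0275)"
```

```text
clock: 6.85
ee_pos: [0.3959, -0.0457, 0.0729]
ee_rot: [-0.016, 1.0, -0.008, 0.007]
force: [0.3, 0.6, -0.5]
grip_width: 0.0129
clock 6.8 pos [ 0.3959 -0.0457  0.0729] psi 0.0315 F [ 0.3  0.6 -0.5] w 0.0129 tilt [ 0.0148 -0.0168 -0.9997]
 tool yaw 0.0040 then tool xyz mm [-4.2  3.5  2.9]
```

```bash
python3 -c "
from h import *
out=[]
for n in('top','wrist'):
    c=cam(n);im,D=manip.get_image(n);np.savez(n+'4.npz',im=im,D=D,**c)
    if n=='top': im=cv2.resize(im[120:240,240:360],(600,600),interpolation=cv2.INTER_CUBIC);cv2.imwrite('pics/t4.png',im)
    else: cv2.imwrite('pics/w4.png',im)
"
```

```text
(no output)
```

View pics/t4.png

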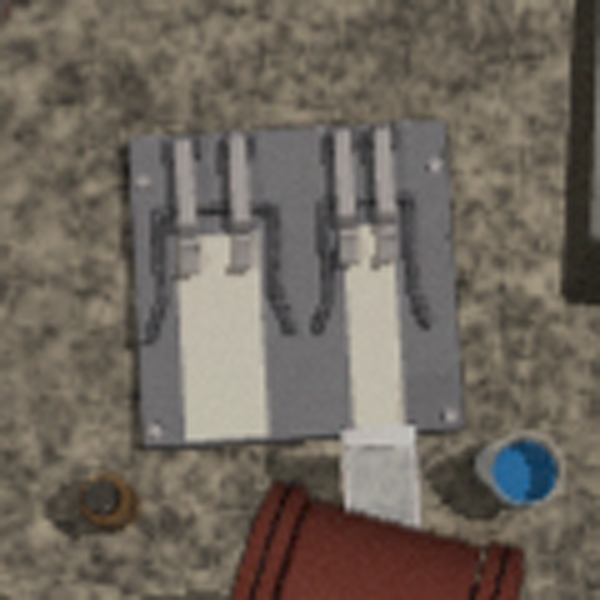

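View pics/w4.png

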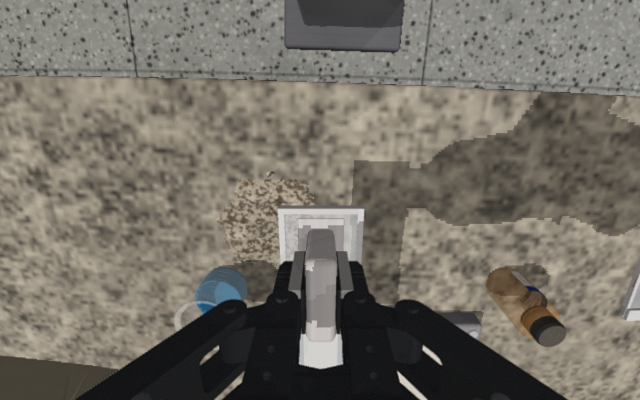

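In the top crop the plate's strip front edge runs (343,430)–(416,428), pointing at the narrow lane's mouth. The lane's flare ends are at (318,330) and (428,325), and the block corners are clear. In the wrist view the plate is held straight, with the beaker (right side of the robot) and dropper clear of it.

```bash
python3 -c "
from h import *
c=cam('top');px=lambda a:(np.array(a,float)+.5)/5-.5+[240,120]
B=onplane(c,px([(131,133),(443,120),(463,428),(140,447)]),.02);O=B.mean(0);d=B[0]+B[1]-B[2]-B[3];e=B[0]+B[3]-B[1]-B[2]
print('stage',O,np.arctan2(d[1],d[0]),np.arctan2(-e[0],e[1]),[np.linalg.norm(B[i]-B[i-1]) for i in range(4)])
y=np.arctan2(d[1],d[0]);R=np.array([[np.cos(y),-np.sin(y)],[np.sin(y),np.cos(y)]])
L=onplane(c,px([(370.5,232),(377.5,427),(222,236),(226,439)]),.02);print('lanes in stage',(L[:,:2]-O[:2])@R)
F=onplane(c,px([(318,330),(428,325),(148,340),(292,332)]),.028);print('flare tips in stage',(F[:,:2]-O[:2])@R)
S=onplane(c,px([(343,430),(416,428)]),.103);print('strip',S,S.mean(0));E=onplane(c,px([(345,447),(348,510),(415,445),(417,525)]),.0995);print('edges',E,np.arctan2(E[0,1]-E[1,1],E[0,0]-E[1,0]),np.arctan2(E[2,1]-E[3,1],E[2,0]-E[3,0]))
p=psi();s=manip.read_state()['ee_pos'];print('expected front',s[:2]+.108*np.array([np.cos(p),np.sin(p)]))
print('mouth',O[:2]+R@[-.133,-.048],'home',O[:2]+R@[-.062,-.048],'wmouth',O[:2]+R@[-.133,.048],'whome',O[:2]+R@[-.062,.048])
# stage by depth in wrist w1? check top depth height of bed
z=np.load('top4.npz');P=depthpts(c,z['D'].astype(float));print('bed z',np.median(P[170:200,280:290,2]),'table',np.median(P[215:225,300:306,2]))
"
```

```text
stage [0.6057308  0.01054962 0.02      ] 0.026534037262628818 0.02563741730376466 [np.float64(0.20139249949710994), np.float64(0.19953333680719512), np.float64(0.19774792341597364), np.float64(0.20374446226009027)]
lanes in stage [[ 0.02878431 -0.04993474]
 [-0.09557942 -0.04815937]
 [ 0.03110553  0.0444266 ]
 [-0.0982973   0.04748328]]
flare tips in stage [[-0.03322148 -0.0138906 ]
 [-0.03360203 -0.08314888]
 [-0.03405005  0.0933214 ]
 [-0.03364804  0.00250775]]
strip [[ 0.50273926 -0.02021188  0.103     ]
 [ 0.50286941 -0.06372641  0.103     ]] [ 0.50280434 -0.04196914  0.103     ]
edges [[ 0.49283796 -0.021103    0.0995    ]
 [ 0.45518015 -0.02205265  0.0995    ]
 [ 0.49301305 -0.06289962  0.0995    ]
 [ 0.44525448 -0.06289274  0.0995    ]] 0.025212592874343367 -0.00014395343390920067
expected front [ 0.50424558 -0.04240501]
mouth [ 0.47405111 -0.0409621 ] home [ 0.54502611 -0.0390784 ] wmouth [0.47150414 0.05500411] whome [0.54247914 0.0568878 ]
bed z 0.020835513758036384 table 0.44614359828656924
```

```bash
python3 -m creep '[{"x":-20,"y":1,"z":8,"yaw":0.005},{"x":-25,"y":1,"z":15,"yaw":0},{"x":-20,"y":1,"z":15,"yaw":0},{"x":-10,"y":0,"z":10,"yaw":0},{"x":0,"y":0,"z":5,"yaw":0},{"x":0,"y":0,"z":0,"yaw":0}]'
python3 -c "
from h import *
to(.474,-.041,-.001,.0262)"
```

```text
clock: 7.55
ee_pos: [0.4767, -0.0457, 0.0204]
ee_rot: [-0.014, 1.0, -0.01, 0.009]
force: [0.1, -0.4, -0.7]
grip_width: 0.013
clock 7.5 pos [ 0.4767 -0.0457  0.0204] psi 0.0284 F [ 0.1 -0.4 -0.7] w 0.0130 tilt [ 0.0191 -0.0203 -0.9996]
 tool yaw 0.0022 then tool xyz mm [ 2.6  4.7 21.4]
```

```bash
python3 -m creep '[{"x":1,"y":4,"z":5,"yaw":0.002},{"x":1,"y":1,"z":6,"yaw":0},{"x":0,"y":0,"z":4,"yaw":0},{"x":0,"y":0,"z":2,"yaw":0},{"x":0,"y":0,"z":1,"yaw":0}]'
python3 -c "
from h import *
to(.474,-.041,-.001,.0262)"
```

```text
clock: 8.05
ee_pos: [0.4736, -0.0417, 0.0021]
ee_rot: [-0.012, 1.0, -0.011, 0.01]
force: [-0.5, -0.1, -1.2]
grip_width: 0.0127
clock 8.1 pos [ 0.4736 -0.0417  0.0021] psi 0.0250 F [-0.5 -0.1 -1.2] w 0.0127 tilt [ 0.0201 -0.0208 -0.9996]
 tool yaw -0.0012 then tool xyz mm [-0.4  0.6  3.1]
```

```bash
python3 -m creep '[{"x":0,"y":0.5,"z":2,"yaw":0},{"x":0,"y":0,"z":1.5,"yaw":0},{"x":0,"y":0,"z":1,"yaw":0}]'
python3 -m creep '[{"x":-8,"y":0,"z":0.3,"yaw":0},{"x":-8,"y":0,"z":0.3,"yaw":0},{"x":-8,"y":0,"z":0.3,"yaw":0},{"x":0,"y":0,"z":0,"yaw":0}]'
python3 -c "
from h import *
to(.545,-.0391,-.001,.0262)"
```

```text
clock: 8.35
ee_pos: [0.4741, -0.0413, -0.0023]
ee_rot: [-0.012, 1.0, -0.011, 0.01]
force: [-0.5, -0.2, 0.5]
grip_width: 0.013
clock: 8.75
ee_pos: [0.5009, -0.0409, -0.0018]
ee_rot: [-0.012, 1.0, -0.011, 0.011]
force: [-0.6, -0.2, -0.3]
grip_width: 0.0134
clock 8.8 pos [ 0.5009 -0.0409 -0.0018] psi 0.0252 F [-0.6 -0.2 -0.3] w 0.0134 tilt [ 0.0228 -0.0215 -0.9995]
 tool yaw -0.0010 then tool xyz mm [-44.2   0.7  -0.8]
```

```bash
python3 -m creep '[{"x":-8,"y":0.3,"z":0.2,"yaw":0},{"x":-8,"y":0.3,"z":0.2,"yaw":0},{"x":-8,"y":0,"z":0.2,"yaw":0}]'
python3 -m creep '[{"x":-8,"y":0,"z":0.2,"yaw":0},{"x":-6,"y":0,"z":0.2,"yaw":0}]'
python3 -c "
from h import *
to(.545,-.0391,-.001,.0262)"
```

```text
clock: 9.05
ee_pos: [0.5221, -0.0393, -0.002]
ee_rot: [-0.013, 1.0, -0.011, 0.007]
force: [-12.7, -1.0, 14.5]
grip_width: 0.0132
clock: 9.25
ee_pos: [0.5336, -0.0391, -0.0019]
ee_rot: [-0.013, 1.0, -0.01, 0.002]
force: [-7.9, -1.1, 8.5]
grip_width: 0.013
clock 9.2 pos [ 0.5336 -0.0391 -0.0019] psi 0.0257 F [-7.9 -1.1  8.5] w 0.0130 tilt [ 0.005  -0.0208 -0.9998]
 tool yaw -0.0005 then tool xyz mm [-11.4  -0.3  -0.9]
```

```bash
python3 -m creep '[{"x":-6,"y":0,"z":0,"yaw":0},{"x":-5,"y":0,"z":0,"yaw":0},{"x":-4,"y":0,"z":0,"yaw":0}]'
python3 -m creep '[{"x":-4,"y":0,"z":0,"yaw":0},{"x":-2,"y":0,"z":0,"yaw":0}]'
python3 -c "
from h import *
to(.545,-.0391,-.001,.0262)"
```

```text
clock: 9.55
ee_pos: [0.5433, -0.0391, -0.0022]
ee_rot: [-0.013, 1.0, -0.01, -0.005]
force: [-28.9, -4.5, 24.2]
grip_width: 0.0131
clock: 9.75
ee_pos: [0.5425, -0.0393, -0.0021]
ee_rot: [-0.013, 1.0, -0.01, -0.014]
force: [-8.9, -1.4, 9.5]
grip_width: 0.0132
clock 9.8 pos [ 0.5425 -0.0393 -0.0021] psi 0.0261 F [-8.9 -1.4  9.5] w 0.0132 tilt [-0.027  -0.0209 -0.9994]
 tool yaw -0.0001 then tool xyz mm [-2.5  0.2 -1.1]
```

```bash
python3 -m creep '[{"x":0,"y":0,"z":0,"yaw":0},{"x":0,"y":0,"z":0,"yaw":0},{"x":0,"y":0,"z":-2,"yaw":0}]' -0.3
python3 -m creep '[{"x":0,"y":0,"z":-20,"yaw":0},{"x":0,"y":0,"z":-35,"yaw":0},{"x":0,"y":0,"z":-35,"yaw":0},{"x":0,"y":0,"z":-35,"yaw":0},{"x":20,"y":0,"z":-35,"yaw":0},{"x":30,"y":0,"z":-20,"yaw":0},{"x":10,"y":0,"z":0,"yaw":0}]'
python3 -c "
from h import *
to(.545,-.0391,-.001,.0262)
c=cam('wrist');im,D=manip.get_image('wrist');np.savez('w5.npz',im=im,D=D,**c)
P=depthpts(c,D.astype(float));m=(P[...,2]>.05)&(P[...,2]<.072)&(abs(P[...,1]+.04)<.03)&(abs(P[...,0]-.54)<.05)
Q=P[m];print(m.sum(),np.median(Q[:,2]),np.percentile(Q,[2,98],axis=0),cv2.minAreaRect((Q[:,:2]*1e4).astype(np.float32)))
it,Dt=manip.get_image('top');np.savez('top5.npz',im=it,D=Dt)
t=cv2.resize(it[135:215,260:340],(400,400),interpolation=cv2.INTER_CUBIC)
cv2.imwrite('pics/c5.png',np.hstack([t,im[:,130:510]]))
"
```

```text
clock: 10.05
ee_pos: [0.5433, -0.0392, -0.0006]
ee_rot: [-0.013, 1.0, -0.01, -0.014]
force: [-0.1, -0.5, 0.5]
grip_width: 0.0551
clock: 10.75
ee_pos: [0.4888, -0.0363, 0.187]
ee_rot: [-0.014, 1.0, -0.01, -0.013]
force: [-0.0, 0.0, 0.2]
grip_width: 0.0555
clock 10.8 pos [ 0.4888 -0.0363  0.187 ] psi 0.0273 F [-0.   0.   0.2] w 0.0555 tilt [-0.0256 -0.0202 -0.9995]
 tool yaw 0.0011 then tool xyz mm [-56.1  -4.3 188. ]
510 0.06278419851700531 [[ 0.52264272 -0.04454849  0.05316252]
 [ 0.56444706 -0.03134404  0.06427602]] ((5438.76416015625, -379.08599853515625), (436.60162353515625, 131.9345703125), 1.807404637336731)
```

View pics/c5.png

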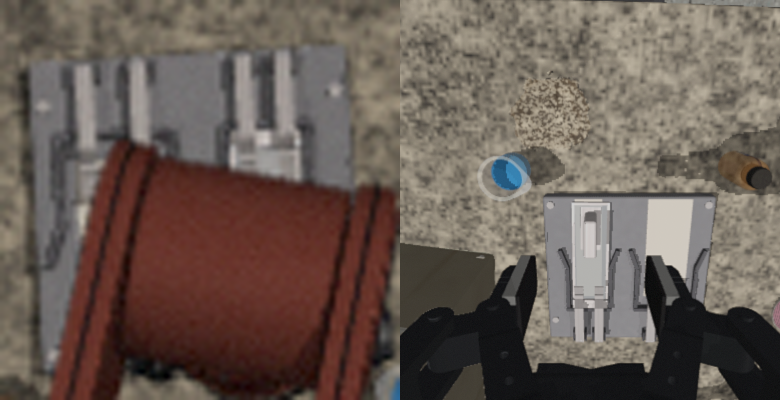

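```bash
python3 -m creep '[{"x":12,"y":35,"z":0,"yaw":0},{"x":12,"y":42,"z":0,"yaw":0},{"x":12,"y":42,"z":0,"yaw":0},{"x":12,"y":42,"z":0,"yaw":0},{"x":12,"y":42,"z":0,"yaw":0},{"x":12,"y":42,"z":0,"yaw":0},{"x":12,"y":40,"z":0,"yaw":0},{"x":8,"y":20,"z":0,"yaw":0},{"x":0,"y":0,"z":0,"yaw":0}]'
python3 -c "
from h import *
to(.393,.279,.2,.03)
c=cam('wrist');im,D=manip.get_image('wrist');np.savez('w6.npz',im=im,D=D,**c)
P=depthpts(c,D.astype(float));m=(P[...,2]>.03)&(P[...,2]<.055)&(abs(P[...,1]-.279)<.04)&(abs(P[...,0]-.393)<.05)
Q=P[m];print(m.sum(),np.median(Q[:,2]),np.percentile(Q,[2,98],axis=0),cv2.minAreaRect((Q[:,:2]*1e4).astype(np.float32)))
it,Dt=manip.get_image('top');np.savez('top6.npz',im=it,D=Dt)
t=cv2.resize(it[140:200,290:340],(500,600),interpolation=cv2.INTER_CUBIC)
cv2.imwrite('pics/c6.png',t)
"
```

```text
clock: 11.75
ee_pos: [0.3843, 0.2773, 0.1647]
ee_rot: [-0.01, 1.0, -0.011, -0.023]
force: [0.5, -0.3, -0.7]
grip_width: 0.0555
clock 11.8 pos [0.3843 0.2773 0.1647] psi 0.0203 F [ 0.5 -0.3 -0.7] w 0.0555 tilt [-0.0455 -0.0221 -0.9987]
 tool yaw -0.0097 then tool xyz mm [ -8.8   1.5 -35.3]
571 0.04276536195435143 [[0.37159391 0.27406462 0.03560675]
 [0.41335401 0.28790642 0.04446486]] ((3930.20654296875, 2809.39013671875), (435.794921875, 134.61231994628906), 1.8337304592132568)
```

View pics/c6.png

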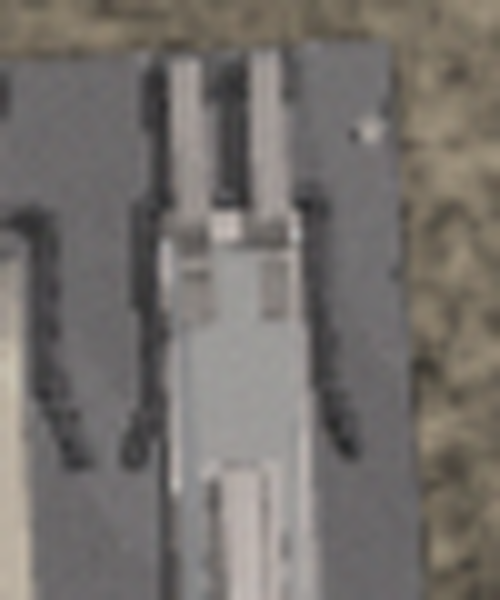

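Seen from above, the narrow plate is in its lane. Its strip front edge is at about row 208, against the stop bar, and the clip noses are on the glass behind the strip. I'll check this in numbers.

```bash
python3 -c "
from h import *
c=cam('top');px=lambda a:(np.array(a,float)+.5)/10-.5+[290,140]
O=np.array([.6057,.0105]);y=.0262;R=np.array([[np.cos(y),-np.sin(y)],[np.sin(y),np.cos(y)]])
f=lambda a,z:np.round((onplane(c,px(a),z)[:,:2]-O)@R*1e3,1).tolist()
print('strip front',f([(230,209)],.029),'strip rear',f([(231,247)],.025),'tab front top',f([(240,465)],.061),'rear block edge',f([(240,45)],.02))
z=np.load('top6.npz');P=depthpts(c,z['D'].astype(float));m=(P[...,2]>.052)&(P[...,2]<.068)&(abs(P[...,0]-.545)<.05)&(abs(P[...,1]+.04)<.03)
Q=P[m];print(m.sum(),np.percentile(Q,[3,50,97],axis=0));print('tab stage',(Q.mean(0)[:2]-O)@R)
# depth along clip columns
for u in(309,317):
  for v in range(144,176): print(u,v,f([((u-290+.5)*10-.5,(v-140+.5)*10-.5)],.03)[0],round(P[v,u,2],4),z['im'][v,u].tolist()) if v%2==0 else 0
"
```

```text
strip front [[45.2, -47.2]] strip rear [[33.8, -46.9]] tab front top [[-40.5, -46.5]] rear block edge [[99.8, -52.9]]
64 [[ 0.5235913  -0.04393604  0.05377878]
 [ 0.54330995 -0.03777246  0.06115886]
 [ 0.56660801 -0.03154511  0.06587464]]
tab stage [-0.06272    -0.04623225]
309 144 [98.5, -38.5] -0.0026 [77, 91, 98]
309 146 [92.1, -38.2] 0.0387 [148, 150, 155]
309 148 [85.6, -37.9] 0.0397 [146, 150, 157]
309 150 [79.2, -37.6] 0.034 [150, 154, 161]
309 152 [72.8, -37.3] 0.0431 [148, 151, 159]
309 154 [66.3, -37.0] 0.0354 [144, 148, 157]
309 156 [59.9, -36.7] 0.037 [140, 144, 150]
309 158 [53.5, -36.3] 0.0439 [140, 144, 149]
309 160 [47.1, -36.0] 0.0331 [138, 142, 150]
309 162 [40.7, -35.7] 0.0399 [118, 121, 126]
309 164 [34.3, -35.4] 0.0354 [90, 92, 97]
309 166 [27.9, -35.1] 0.0291 [137, 143, 148]
309 168 [21.5, -34.8] 0.0352 [118, 124, 128]
309 170 [15.1, -34.5] 0.0329 [128, 132, 137]
309 172 [8.8, -34.2] 0.0222 [133, 135, 137]
309 174 [2.4, -33.9] 0.0206 [150, 153, 154]
317 144 [97.2, -63.9] 0.0171 [95, 103, 107]
317 146 [90.8, -63.5] 0.0347 [142, 145, 153]
317 148 [84.3, -63.2] 0.038 [147, 150, 158]
317 150 [77.9, -62.9] 0.0362 [149, 154, 160]
317 152 [71.4, -62.6] 0.0306 [151, 154, 161]
317 154 [65.0, -62.2] 0.0453 [149, 155, 160]
317 156 [58.6, -61.9] 0.0379 [149, 153, 161]
317 158 [52.2, -61.6] 0.0435 [148, 150, 158]
317 160 [45.8, -61.3] 0.0379 [149, 152, 158]
317 162 [39.4, -61.0] 0.0374 [105, 108, 111]
317 164 [33.0, -60.6] 0.0272 [86, 91, 94]
317 166 [26.6, -60.3] 0.0237 [119, 122, 128]
317 168 [20.2, -60.0] 0.0304 [129, 133, 138]
317 170 [13.9, -59.7] 0.0393 [125, 127, 135]
317 172 [7.5, -59.4] 0.0277 [147, 146, 150]
317 174 [1.1, -59.0] 0.0243 [153, 155, 155]
```

The narrow plate reads home: strip front at 45 mm (stop at 46), strip rear at 34 mm (clip nose at 28), tab at -62.7 mm. Next is the wide plate: tab at (0.393,0.281), yaw 0.032, 43.6 x 13.5 mm.

```bash
python3 -m creep '[{"x":-4,"y":2,"z":30,"yaw":-0.012},{"x":-4,"y":2,"z":35,"yaw":0},{"x":-4,"y":2,"z":30,"yaw":0},{"x":-2,"y":1,"z":15,"yaw":0},{"x":0,"y":0,"z":0,"yaw":0}]' -0.3
python3 -c "
from h import *
to(.393,.2807,-.021,.032)"
```

```text
clock: 12.35
ee_pos: [0.3987, 0.2746, 0.0486]
ee_rot: [-0.012, 1.0, -0.012, -0.022]
force: [0.0, 0.1, 0.1]
grip_width: 0.0558
clock 12.3 pos [0.3987 0.2746 0.0486] psi 0.0236 F [0.  0.1 0.1] w 0.0558 tilt [-0.0442 -0.0247 -0.9987]
 tool yaw -0.0084 then tool xyz mm [ 5.5  6.3 69.6]
```

```bash
python3 -m creep '[{"x":1.5,"y":5,"z":20,"yaw":-0.008},{"x":1,"y":3,"z":20,"yaw":0},{"x":0,"y":0,"z":15,"yaw":0},{"x":0,"y":0,"z":8,"yaw":0},{"x":0,"y":0,"z":3,"yaw":0},{"x":0,"y":0,"z":0,"yaw":0}]'
python3 -c "
from h import *
to(.393,.2807,-.021,.032)"
```

```text
clock: 12.95
ee_pos: [0.3991, 0.2774, -0.0164]
ee_rot: [-0.012, 1.0, -0.012, -0.02]
force: [0.5, 1.1, -0.1]
grip_width: 0.0558
clock 12.9 pos [ 0.3991  0.2774 -0.0164] psi 0.0238 F [ 0.5  1.1 -0.1] w 0.0558 tilt [-0.04   -0.0236 -0.9989]
 tool yaw -0.0082 then tool xyz mm [6.  3.5 4.6]
```

```bash
python3 -m creep '[{"x":6,"y":4,"z":4,"yaw":-0.01},{"x":1,"y":1,"z":1,"yaw":-0.003},{"x":0,"y":0,"z":0,"yaw":0}]'
python3 -c "
from h import *
to(.393,.2807,-.021,.032)"
python3 -m creep '[{"x":0,"y":0,"z":0,"yaw":0},{"x":0,"y":0,"z":0,"yaw":0},{"x":0,"y":0,"z":0,"yaw":0},{"x":0,"y":0,"z":0,"yaw":0},{"x":0,"y":0,"z":0,"yaw":0}]' 1
python3 -c "
from h import *
to(.393,.2807,-.021,.032)"
```

```text
clock: 13.25
ee_pos: [0.3931, 0.2831, -0.0194]
ee_rot: [-0.019, 1.0, -0.011, -0.019]
force: [0.2, 0.1, -0.3]
grip_width: 0.0556
clock 13.2 pos [ 0.3931  0.2831 -0.0194] psi 0.0374 F [ 0.2  0.1 -0.3] w 0.0556 tilt [-0.0366 -0.0219 -0.9991]
 tool yaw 0.0054 then tool xyz mm [ 0.2 -2.4  1.6]
clock: 13.75
ee_pos: [0.3938, 0.2836, -0.0181]
ee_rot: [-0.019, 1.0, -0.01, -0.018]
force: [0.1, 0.2, -1.7]
grip_width: 0.0129
clock 13.8 pos [ 0.3938  0.2836 -0.0181] psi 0.0381 F [ 0.1  0.2 -1.7] w 0.0129 tilt [-0.0349 -0.0213 -0.9992]
 tool yaw 0.0061 then tool xyz mm [ 0.9 -2.9  2.9]
```

```bash
python3 -m creep '[{"x":0,"y":0,"z":-25,"yaw":0},{"x":0,"y":0,"z":-40,"yaw":0},{"x":0,"y":0,"z":-40,"yaw":0},{"x":1,"y":-15,"z":0,"yaw":0.006},{"x":1,"y":-32,"z":0,"yaw":0.006},{"x":1,"y":-38,"z":0,"yaw":0},{"x":1,"y":-38,"z":0,"yaw":0},{"x":1,"y":-38,"z":0,"yaw":0},{"x":1,"y":-35,"z":0,"yaw":0},{"x":0,"y":-25,"z":0,"yaw":0},{"x":0,"y":0,"z":0,"yaw":0}]'
python3 -c "
from h import *
to(.395,.055,.072,.0262)"
```

```text
clock: 14.85
ee_pos: [0.3892, 0.0538, 0.0861]
ee_rot: [-0.014, 1.0, -0.013, -0.025]
force: [0.5, 1.3, -1.9]
grip_width: 0.0129
clock 14.8 pos [0.3892 0.0538 0.0861] psi 0.0282 F [ 0.5  1.3 -1.9] w 0.0129 tilt [-0.0494 -0.0263 -0.9984]
 tool yaw 0.0020 then tool xyz mm [-5.9  1.1 14.1]
```

```bash
python3 -c "
from h import *
c=cam('top');im,D=manip.get_image('top');np.savez('top7.npz',im=im,D=D)
s=manip.read_state()['ee_pos'];p=psi();x=np.array([np.cos(p),np.sin(p)]);y=np.array([-x[1],x[0]])
zt=.113-.0
u=lambda a,b,z:proj(c,np.r_[s[:2]+a*x+b*y,z])[0]
print('expected strip corners',u(.108,.032,zt),u(.108,-.032,zt),u(.096,.032,zt))
big=cv2.resize(im[190:225,265:320],None,fx=14,fy=14,interpolation=cv2.INTER_CUBIC);cv2.imwrite('pics/t7.png',big)
"
```

```text
expected strip corners [270.9908903  208.50990564] [292.56342281 207.37865733] [271.16399292 212.54792802]
```

View pics/t7.png

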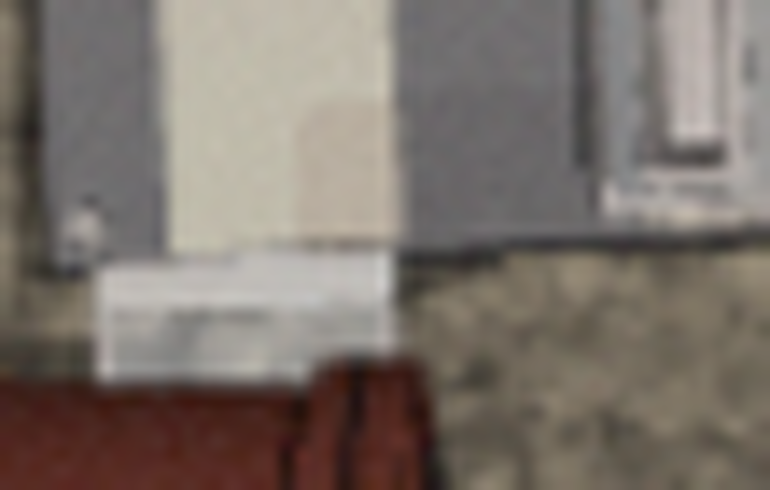

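In the top crop the held wide plate's strip front edge runs (97,262)–(392,247). That is within 0.5 px of the position predicted from the TCP, and it lines up with the wide lane (165–400).

```bash
python3 -m creep '[{"x":-20,"y":1,"z":8,"yaw":0.002},{"x":-25,"y":1,"z":15,"yaw":0},{"x":-20,"y":1,"z":15,"yaw":0},{"x":-12,"y":0,"z":12,"yaw":0},{"x":-3,"y":0,"z":5,"yaw":0},{"x":0,"y":0,"z":0,"yaw":0}]'
python3 -c "
from h import *
to(.4715,.055,.002,.0262)"
```

```text
clock: 15.5
ee_pos: [0.4643, 0.0626, 0.0202]
ee_rot: [-0.014, 0.999, -0.011, -0.028]
force: [-0.2, -0.2, -2.2]
grip_width: 0.0129
clock 15.5 pos [0.4643 0.0626 0.0202] psi 0.0274 F [-0.2 -0.2 -2.2] w 0.0129 tilt [-0.0563 -0.0233 -0.9981]
 tool yaw 0.0012 then tool xyz mm [-7.  -7.8 18.2]
```

```bash
python3 -m creep '[{"x":-4,"y":-5,"z":1,"yaw":0.001},{"x":-4,"y":-3,"z":2,"yaw":0},{"x":0,"y":0,"z":5,"yaw":0},{"x":0,"y":0,"z":0,"yaw":0}]'
python3 -c "
from h import *
to(.4715,.055,.002,.0262)"
```

```text
clock: 15.9
ee_pos: [0.4716, 0.0547, 0.0124]
ee_rot: [-0.014, 0.999, -0.011, -0.028]
force: [-0.5, 0.2, -2.1]
grip_width: 0.013
clock 15.9 pos [0.4716 0.0547 0.0124] psi 0.0275 F [-0.5  0.2 -2.1] w 0.0130 tilt [-0.0558 -0.0233 -0.9982]
 tool yaw 0.0013 then tool xyz mm [ 0.1  0.3 10.4]
```

```bash
python3 -m creep '[{"x":0,"y":0,"z":4,"yaw":0},{"x":0,"y":0,"z":3,"yaw":0},{"x":0,"y":0,"z":2,"yaw":0},{"x":0,"y":0,"z":1.5,"yaw":0}]'
python3 -c "
from h import *
to(.5425,.0569,.002,.0262)"
```

```text
clock: 16.3
ee_pos: [0.4717, 0.0543, 0.0024]
ee_rot: [-0.014, 0.999, -0.011, -0.027]
force: [-2.5, -0.4, 4.4]
grip_width: 0.0131
clock 16.3 pos [0.4717 0.0543 0.0024] psi 0.0270 F [-2.5 -0.4  4.4] w 0.0131 tilt [-0.0534 -0.0234 -0.9983]
 tool yaw 0.0008 then tool xyz mm [-70.8   0.7   0.4]
```

```bash
python3 -m creep '[{"x":-8,"y":0,"z":-0.5,"yaw":0},{"x":-8,"y":0.2,"z":-0.4,"yaw":0},{"x":-8,"y":0.2,"z":-0.4,"yaw":0},{"x":0,"y":0,"z":0,"yaw":0}]'
python3 -c "
from h import *
to(.5425,.0569,.002,.0262)"
```

```text
clock: 16.7
ee_pos: [0.4987, 0.0555, 0.0033]
ee_rot: [-0.014, 1.0, -0.011, -0.026]
force: [0.0, 0.3, -3.0]
grip_width: 0.013
clock 16.7 pos [0.4987 0.0555 0.0033] psi 0.0271 F [ 0.   0.3 -3. ] w 0.0130 tilt [-0.0511 -0.0233 -0.9984]
 tool yaw 0.0009 then tool xyz mm [-43.9   0.3   1.3]
```

```bash
python3 -m creep '[{"x":-8,"y":0,"z":0.2,"yaw":0},{"x":-8,"y":0.2,"z":0,"yaw":0},{"x":-8,"y":0,"z":-0.3,"yaw":0}]'
python3 -m creep '[{"x":-8,"y":0,"z":-0.3,"yaw":0},{"x":-6,"y":0,"z":-0.3,"yaw":0}]'
python3 -c "
from h import *
to(.5425,.0569,.002,.0262)"
```

```text
clock: 17.0
ee_pos: [0.5202, 0.0561, 0.002]
ee_rot: [-0.014, 0.999, -0.012, -0.03]
force: [-15.0, -3.2, 13.0]
grip_width: 0.0131
clock: 17.2
ee_pos: [0.5321, 0.0562, 0.0022]
ee_rot: [-0.014, 0.999, -0.012, -0.034]
force: [-7.8, -1.3, 7.7]
grip_width: 0.0128
clock 17.2 pos [0.5321 0.0562 0.0022] psi 0.0271 F [-7.8 -1.3  7.7] w 0.0128 tilt [-0.0676 -0.0246 -0.9974]
 tool yaw 0.0009 then tool xyz mm [-10.4   0.4   0.2]
```

```bash
python3 -m creep '[{"x":-6,"y":0,"z":-0.4,"yaw":0},{"x":-5,"y":0,"z":-0.3,"yaw":0},{"x":-4,"y":0,"z":-0.3,"yaw":0}]'
python3 -m creep '[{"x":-4,"y":0,"z":-0.3,"yaw":0},{"x":-2,"y":0,"z":0,"yaw":0}]'
python3 -c "
from h import *
to(.5425,.0569,.002,.0262)"
```

```text
clock: 17.5
ee_pos: [0.5394, 0.056, 0.0018]
ee_rot: [-0.014, 0.999, -0.012, -0.045]
force: [-22.8, -2.5, 19.6]
grip_width: 0.0132
clock: 17.7
ee_pos: [0.5386, 0.0559, 0.0019]
ee_rot: [-0.014, 0.998, -0.012, -0.053]
force: [-9.0, -0.7, 10.9]
grip_width: 0.0128
clock 17.7 pos [0.5386 0.0559 0.0019] psi 0.0271 F [-9.  -0.7 10.9] w 0.0128 tilt [-0.1062 -0.0263 -0.994 ]
 tool yaw 0.0009 then tool xyz mm [-3.9  0.9 -0.1]
```

```bash
python3 -m creep '[{"x":0,"y":0,"z":0,"yaw":0},{"x":0,"y":0,"z":0,"yaw":0},{"x":0,"y":0,"z":-2,"yaw":0}]' -0.3
python3 -m creep '[{"x":-2,"y":0,"z":-20,"yaw":0},{"x":-3,"y":0,"z":-35,"yaw":0},{"x":0,"y":0,"z":-35,"yaw":0},{"x":0,"y":0,"z":-35,"yaw":0},{"x":20,"y":0,"z":-35,"yaw":0},{"x":30,"y":0,"z":-20,"yaw":0},{"x":10,"y":0,"z":0,"yaw":0}]'
python3 -c "
from h import *
to(.545,.0569,.2,.0262)
c=cam('wrist');im,D=manip.get_image('wrist')
P=depthpts(c,D.astype(float))
O=np.array([.6057,.0105]);y=.0262;R=np.array([[np.cos(y),-np.sin(y)],[np.sin(y),np.cos(y)]])
for Y in(.057,-.039):
    m=(P[...,2]>.05)&(P[...,2]<.075)&(abs(P[...,1]-Y)<.03)&(abs(P[...,0]-.54)<.05)
    Q=P[m]
    if len(Q)>20: r=cv2.minAreaRect((Q[:,:2]*1e4).astype(np.float32));print(m.sum(),np.median(Q[:,2]),r,(np.array(r[0])/1e4-O)@R)
"
```

```text
clock: 18.0
ee_pos: [0.5395, 0.056, 0.0034]
ee_rot: [-0.014, 0.998, -0.012, -0.054]
force: [-0.3, 0.9, 0.5]
grip_width: 0.0551
clock: 18.7
ee_pos: [0.5055, 0.0593, 0.1939]
ee_rot: [-0.014, 0.998, -0.012, -0.053]
force: [0.1, 0.6, 0.0]
grip_width: 0.0557
clock 18.7 pos [0.5055 0.0593 0.1939] psi 0.0269 F [0.1 0.6 0. ] w 0.0557 tilt [-0.1062 -0.0262 -0.994 ]
 tool yaw 0.0007 then tool xyz mm [-39.4  -3.5  -6.1]
515 0.0627156180885649 ((5410.005859375, 566.0526123046875), (436.3006896972656, 132.02137756347656), 1.9377152919769287) [-0.06346939  0.04778437]
603 0.06247063162458777 ((5446.34326171875, -382.1634216308594), (445.94482421875, 147.0240478515625), 1.2151870727539062) [-0.06232094 -0.04709989]
```

Both tabs read at home. I'll move the arm clear and check the stage from above, using my last view.

```bash
python3 -m creep '[{"x":10,"y":35,"z":-15,"yaw":0},{"x":15,"y":42,"z":-10,"yaw":0},{"x":15,"y":42,"z":0,"yaw":0},{"x":15,"y":42,"z":0,"yaw":0},{"x":10,"y":42,"z":0,"yaw":0},{"x":5,"y":20,"z":0,"yaw":0},{"x":0,"y":0,"z":0,"yaw":0}]'
python3 -c "
from h import *
c=cam('top');im,D=manip.get_image('top');np.savez('top8.npz',im=im,D=D)
O=np.array([.6057,.0105]);y=.0262;R=np.array([[np.cos(y),-np.sin(y)],[np.sin(y),np.cos(y)]])
P=depthpts(c,D.astype(float))
for Y in(.057,-.039):
    m=(P[...,2]>.052)&(P[...,2]<.068)&(abs(P[...,1]-Y)<.03)&(abs(P[...,0]-.54)<.05);Q=P[m];print(m.sum(),(Q.mean(0)[:2]-O)@R,np.median(Q[:,2]))
cv2.imwrite('pics/c8.png',cv2.resize(im[138:198,262:337],None,fx=10,fy=10,interpolation=cv2.INTER_CUBIC))
"
```

```text
clock: 19.45
ee_pos: [0.4293, 0.2878, 0.2108]
ee_rot: [-0.011, 0.998, -0.013, -0.057]
force: [0.9, 0.8, 0.2]
grip_width: 0.0552
69 [-0.0636647   0.04903565] 0.06070068031627329
64 [-0.06341113 -0.04637819] 0.059027723461470116
```

View pics/c8.png

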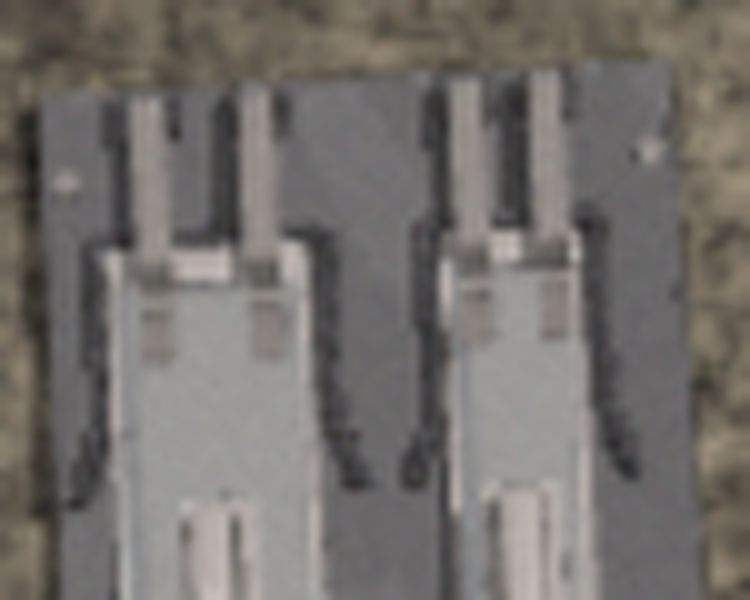

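Both plates look the same here. The strips are up against the stop (wide at row 245–280, narrow at 230–265), the clip noses are on the glass behind them, and the arm is clear. Last come the strip fronts and the bystanders.

```bash
python3 -c "
from h import *
c=cam('top');O=np.array([.6057,.0105]);y=.0262;R=np.array([[np.cos(y),-np.sin(y)],[np.sin(y),np.cos(y)]])
px=lambda a:(np.array(a,float)+.5)/10-.5+[262,138]
for n,a,z in(('wide front',(203,248),.029),('wide strip rear',(203,283),.025),('narrow front',(507,230),.029),('narrow rear',(507,266),.025)): print(n,np.round((onplane(c,px([a]),z)[:,:2]-O)@R*1e3,1))
a=np.load('top0.npz')['im'];b=np.load('top8.npz')['im']
for n,(u,v) in dict(dropper=(258,221),beaker=(344,214),flask=(224,159)).items():
    t=a[v-12:v+12,u-12:u+12];r=cv2.matchTemplate(b[v-20:v+20,u-20:u+20],t,cv2.TM_CCOEFF_NORMED);print(n,cv2.minMaxLoc(r)[1],np.array(cv2.minMaxLoc(r)[3])-8)
s=manip.read_state();print(s['clock'],s['qvel'].round(3),s['ee_pos'])
manip.close_job()
"
```

```text
wide front [[44.2 50.1]]
wide strip rear [[33.7 50.8]]
narrow front [[ 45.  -46.2]]
narrow rear [[ 34.1 -45.6]]
dropper 0.9861353635787964 [0 0]
beaker 0.9875494837760925 [0 0]
flask 0.988838791847229 [0 0]
19.5 [-0.044 -0.012  0.009 -0.015  0.011 -0.018] [0.42948645 0.28658667 0.21055166]
the job is handed in; nothing more can be done
```

I slid the narrow plate in first, then the wide one. I released both, backed the arm away and handed in at 19.5 s. No verdict was reported.

**Last checks (stage frame, about 2 mm accuracy):**

| Plate | Tab x, top view (home -62) | Tab x, wrist view | Tab y, top / wrist | Strip front (stop at 46) | Strip rear (clip nose at 28) |
|---|---|---|---|---|---|
| Narrow | -63.4 mm | -62.3 mm | -46.4 / -47.1 mm | 45.0 mm | 34.1 mm |
| Wide | -63.7 mm | -63.5 mm | +49.0 / +47.8 mm | 44.2 mm | 33.7 mm |

- **Clips:** the strips have passed the noses and both clip pairs look the same from above, resting on the glass. I judged this from pictures, since I could not read the clip angles.
- **Bystanders:** dropper, beaker and flask matched the first top image with 0 px shift.

**What went wrong or disagreed:**
- **Missed grasp:** the first try at the narrow plate closed above the tab without touching anything. The cameras showed the fingertips end about 36 mm behind the reported TCP, contrary to the description. I allowed for that from then on.
- **Tool tilt:** the tool pitched under the push, to about 0.1 rad at the end of the wide insertion. The wide plate's tab height afterwards was normal.
- **Forces:** the highest reading I saw was about 38 N at the wrist (29 N along x), when the narrow plate reached the stop. Readings came only at the end of each move.
- **Arm at hand-in:** it was clear of everything but still settling, with joint speeds up to 0.04 rad/s.

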